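# Turn a clamping caul end for end under a sprung hold-down finger

## Robot

A 7-joint arm with a two-finger parallel gripper is mounted at the origin on a cart in front of the work surface, level with it; the furniture and walls round the work are solid. World frame = base frame: x ahead of the robot, y to its left, z up, the work surface at z = 0. Lengths are in m, angles in rad, forces in N, time in s.
With the tool pointing down it reaches from about 0.35 to 0.9 m from the base axis. Payload 8.1 kg.
Tool frame: the origin (TCP) lies between the finger pads; the fingertips stand 22 mm ahead of it and the grasp point (between the pads) lies 3 mm ahead of it (arm.tip_reach is the distance from the TCP to the fingertips, in m); z points along the fingers, y is the line along which they close (so a half turn about z gives the same grasp; the last joint's range is limited). The gripper opens to 92 mm and grips with 3 to 60 N. Pads are 19 mm wide; open, the fingers measure 130 mm over their backs; the gripper's body (75 mm by 190 mm) begins 47 mm behind the grasp point.
Start: joints at [-1.335, 0.434, 0.025, 1.573, -0.012, 1.134, -0.075], TCP at [0.208, 0.589, 0.249] pointing down, gripper open.
Joint ranges: [-2.62, 2.62], [-0.44, 2.09], [-1.27, 1.32], [0.08, 2.57], [-1.32, 4.46], [0.12, 2], [-2.74, 2.74]. Speed limits (rad/s): [2.22, 2.22, 3.01, 3.01, 3.14, 3.14, 3.14].

## Interface

Orientations are given as a rotation vector (axis times angle).
In Python, from cell import telemetry, vision, job, arm gives the robot as it stands. The module is installed in compiled form; this text tells all that it offers.
- The arm moves only by the shell command python3 -m creep 'ROWS' [FORCE]. ROWS is text: rows parted by semicolons, each of 7 numbers parted by spaces: the finger opening in cm, from 0 to 9.18, then the shift along the tool's x, y, z in cm, then the turn, a rotation vector about the tool's x, y, z in degrees. A call has 1 to 5 rows; each row is the pose to reach, as a shift and turn from the pose commanded when the call began, along the tool's axes at that moment; what a row does not reach only later rows make up. A row lasts 1/8 s, in which the tool goes at most 62.5 mm and 10.7 degrees, less where a joint would pass 70% of its speed; a pose out of reach is approached as far as the arm can. A call with a gripper value outside its range is refused whole. The fingers move at their own pace and stop on an object; FORCE is the grip in N (left out, the last holds). Time passes only in rows, so rows that repeat a pose let the fingers close. It gives the time, the measured TCP pose, the force, the opening and the grip force at its end, in the units of the state.
- telemetry.observe(): the state, without advancing time (a new reading comes with each control period).
- vision.get_image(name): name is "side" or "top" or "wrist"; returns the picture (480x640x3 uint8, red, green, blue); there is no depth.
- vision.camera_info(name): a dict with "fov_y" (degrees; the focal length in pixels is half the picture's height over the tangent of half this angle, whatever the lens; pixels are square), "cx", "cy" (the principal point, pixels), "dist_coeffs" ([k1, k2, p1, p2, k3] as OpenCV has them; the pictures are not rectified), "extrinsics" (4x4, takes a point from camera to world coordinates). Camera axes: x right, y down, z forward; pixel columns grow to the right and rows downward; lengths in m; the calibration is good to about 2 mm. A picture is of the moment at which its call begins: read the wrist's pose just before it. camera_info takes no time and is no camera call; for the wrist camera it gives the pose at the moment of the call.
- job.sign_off(): hands the job in; it is judged then, once.
The state is a dict: "clock": time; "joints": joint angles; "dq": joint speeds; "joint_efforts": joint torques, N m; "position": TCP position; "ee_rot": TCP orientation; "force": force on the tool from outside, world axes, zero at the start; "ft_torque": the same for the moment, N m; "width": opening from 0.0 (shut) to 1.0 (fully open); "gripper_force": force on a finger pad.
Only numpy, scipy, OpenCV 4.12 (cv2) and the standard library are available. Lean on these libraries where they do the work, as an engineer would, in place of code of your own. Each camera call takes 0.05 s, during which the arm holds its last target. There are 200 camera calls.

## Task

The wooden clamping caul in the holding jig has its projecting end rounded already; turn it end for end, so that its square end projects for shaping. Lift the sprung hold-down finger out of the caul's hole and swing it well clear while the caul stays put, draw the caul out, turn it round and push it fully home in the jig again with its rounded end under the steel lip. Then swing the finger back and let its nose down into the hole, so that it holds the caul as before, and leave the other things on the bench where they are.

Things in the scene. Friction and masses are not known exactly. Their poses are not given: they have to be found in the camera images.
- jig: Holding jig, fixed to the bench: base board 18 mm thick (x -28 to 168 mm, y +-52 mm), on it a wooden trough with a steel lip at its back end and, behind that, the pedestal of the finger. Origin on the bench under the middle of the seated caul; x points from the projecting end of the caul to the pedestal, z up. On its -y side, level with the caul, the bench is bare for 200 mm.
- nest (a point): Middle of the caul's seat on the trough floor, 43 mm above the bench, axes as the jig. Floor from x = -17 to a back stop at x = 77 mm. Two cheeks 26 mm high stand beside it to x = 77, 48 mm apart (56 at the top, bevelled in): 2 mm play on each side. They cover the caul's sides, so only the 58 mm in front of x = -17 can be gripped.
- spindle (a point): Top of the upright spindle with coil spring and nut, 150 mm above the bench, at x = 125 mm, y = 0 of the jig; column up to 29 mm thick. Before it, across the trough's back end, the steel lip: x = 64 to 92 mm, underside 34.5 mm and top 39.5 mm above the trough floor. The caul's inner end reaches 11 mm under it; draw the caul forward 15 mm before raising it.
- caul: Loose wooden caul, pale, 150 long (own x), 44 wide (y), 32 thick (z) mm, 0.10 to 0.20 kg. Origin in the middle of its underside; own x points from its rounded end (half round of 22 mm radius seen from above) to its square end. A hole of 18 mm runs through its middle along z. At the start its own x lies along the jig's x: rounded end projecting.
- round_end (a point): Tip of the caul's rounded end, at half its thickness (16 mm above its underside); own axes as the caul. Seated, 59 mm above the bench and 75 mm from the jig's origin.
- square_end (a point): Middle of the caul's square end face, at half its thickness; own axes as the caul. Seated, 59 mm above the bench and 75 mm from the jig's origin.
- knob (a point): Grip point on the round wooden knob on the free end of the finger, straight above the nose, 125 mm from the spindle's axis. Knob 26 mm in diameter here, slightly thinner below, its top 16 mm higher; the steel arm (18 mm wide, 9 thick) has its upper side 21 mm below this point. 117 mm above the bench while the finger holds the caul.
- nose (a point): Root of the nose under the finger's free end, in the plane of the round foot (23 mm across) that bears on the caul's upper face. Below it the nose: a pin 11 mm thick, 14 mm long, tip tapered. When the finger holds the caul this point is in the middle of the hole's mouth, 75 mm above the bench.
- lift (a joint): Height of the finger on its spindle, m: 0 with its foot on the caul and the nose in the hole, -0.003 at the lower stop (nothing under it), 0.014 when the nose just clears the caul's upper face, 0.032 at the upper stop. Spring and weight pull it down with 8 N at 0, 16 N at the upper stop; it does not stay up by itself.
- finger (a joint): Swing of the finger about the spindle, rad, positive counter-clockwise seen from above: 0 over the trough (arm along the jig's -x), free to 2.2 either way. Turns easily and stays where it is left; let go beside the caul it drops to its lower stop.
- clamp_a: Wooden spool clamp standing upright behind the jig on the left, 38 mm diameter, 94 mm high; leave it alone.
- plane: Small finger plane, 22 x 46 x 24 mm, on the bench on the right; leave it alone.
- caliper: Slide caliper lying flat, 78 x 200 x 7 mm, at the front on the left; leave it alone.
- long_block: Plain wooden block, 27 x 48 x 33 mm, on the bench in front of the jig on the left; leave it alone.

How it is judged:
By the outcome, as a careful person would: the job done as asked, in the order asked, and still so for the second after the job is handed in, with the robot touching nothing.
It also fails if it takes over 72 s, if anything falls off the work surface, if the arm or the gripper's body presses on something with over 40 N, if the wrist force passes 120 N, or if a joint passes its speed limit or range.

## Working session

There is one attempt and no reset: what is moved stays moved. The work goes in short steps, Python scripts to look and compute and a shell command to move; the robot and the scene stay as the last step left them, time stands still between calls to the robot, and variables do not carry over. Pictures are saved under pics/ and viewed, at most 12 in all, crops included, and the job is handed in when it is done.

```bash
mkdir -p pics; ls; python3 - <<'E'
from cell import telemetry, vision, job, arm
import cv2,numpy as np
print(telemetry.observe())
for n in("side","top","wrist"):
    i=vision.camera_info(n);print(n,i)
    cv2.imwrite(f"pics/{n}0.png",vision.get_image(n)[:,:,::-1])
E
```

```text
pics
{'clock': 0.0, 'joints': array([-1.33458168,  0.43519739,  0.02495513,  1.57407179, -0.0115795 ,
        1.13403478, -0.07514793]), 'dq': array([ 0.00105236,  0.00111864,  0.00027769, -0.00177604, -0.00163957,
       -0.00067261,  0.00021251]), 'joint_efforts': array([ 7.90008398e-04, -6.67839789e+01,  9.85062830e-01, -3.14463508e+01,
       -6.05870923e-02,  4.28708049e-02,  1.49078505e-04]), 'position': array([0.20761971, 0.58900158, 0.24797045]), 'ee_rot': array([-5.29791048e-01, -3.09648398e+00,  2.45456638e-03]), 'force': array([ 0.48944078, -0.14433318, -1.10866534]), 'ft_torque': array([ 0.01291312, -0.03860272,  0.03376301]), 'gripper_force': 0.0, 'width': 1.0001660629063023}
side {'fov_y': 51.236016068804936, 'cx': 314.2330274758836, 'cy': 241.07043049300322, 'dist_coeffs': array([-0.13478995,  0.        ,  0.        ,  0.        ,  0.        ]), 'extrinsics': array([[ 0.99353386, -0.04777535,  0.1029951 ,  0.45813662],
       [-0.11344303, -0.38098232,  0.9175964 , -1.1172392 ],
       [-0.00459918, -0.92334717, -0.38393861,  0.4762163 ],
       [ 0.        ,  0.      
[... 293 characters left out ...]
242539e-01],
       [-9.99942323e-01, -1.07206195e-02,  6.47580089e-04,
        -2.13324696e-01],
       [ 9.65639982e-04, -1.49791513e-01, -9.88717134e-01,
         9.60664151e-01],
       [ 0.00000000e+00,  0.00000000e+00,  0.00000000e+00,
         1.00000000e+00]])}
wrist {'fov_y': 71.52042229239647, 'cx': 317.83696019483824, 'cy': 239.22772722054606, 'dist_coeffs': array([0.01860642, 0.        , 0.        , 0.        , 0.        ]), 'extrinsics': array([[ 0.33311846,  0.90020228,  0.28047807,  0.13154832],
       [ 0.94288407, -0.31762317, -0.1004249 ,  0.61637181],
       [-0.00131639,  0.29791169, -0.95459253,  0.3843027 ],
       [ 0.        ,  0.        ,  0.        ,  1.        ]])}
```

View pics/top0.png

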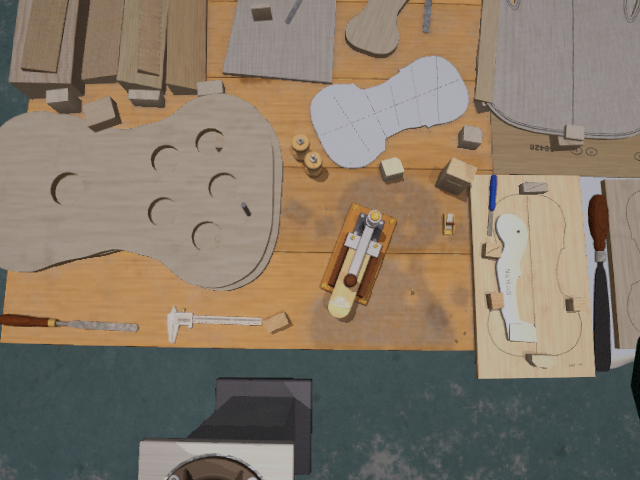

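View pics/side0.png

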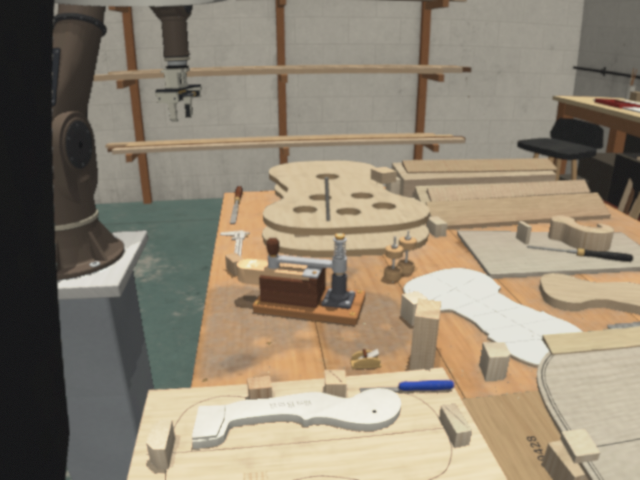

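Top view: knob at about (351,281), spindle nut (375,215), rounded end tip (338,317). Jig x points up and slightly right, i.e. away from the robot. Side view: knob about (273,245), nut (340,236). Next I'll measure these more finely.

```bash
cat > h.py <<'E'
from cell import telemetry, vision, job, arm
import cv2,numpy as np
from scipy.spatial.transform import Rotation as R
def ray(n,px,info=None):
    i=info or vision.camera_info(n); f=240/np.tan(np.radians(i['fov_y'])/2)
    K=np.array([[f,0,i['cx']],[0,f,i['cy']],[0,0,1]])
    u=cv2.undistortPoints(np.array([[px]],float),K,i['dist_coeffs'])[0,0]
    E=i['extrinsics']; d=E[:3,:3]@[u[0],u[1],1]
    return E[:3,3],d/np.linalg.norm(d)
def onz(n,px,z,info=None):
    o,d=ray(n,px,info); return o+d*(z-o[2])/d[2]
def tri(a,b):
    (o1,d1),(o2,d2)=a,b
    s=np.linalg.lstsq(np.c_[d1,-d2],o2-o1,rcond=None)[0]
    p,q=o1+s[0]*d1,o2+s[1]*d2
    return (p+q)/2,np.linalg.norm(p-q)
def project(n,P,info=None):
    i=info or vision.camera_info(n); f=240/np.tan(np.radians(i['fov_y'])/2)
    K=np.array([[f,0,i['cx']],[0,f,i['cy']],[0,0,1]]); E=np.linalg.inv(i['extrinsics'])
    return cv2.projectPoints(np.array([P],float),cv2.Rodrigues(E[:3,:3])[0],E[:3,3],K,i['dist_coeffs'])[0][0,0]
def crop(n,x,y,w,h,s,out,save=None):
    im=save if save is not None else vision.get_image(n)[:,:,::-1]
    cv2.imwrite(out,cv2.resize(im[y:y+h,x:x+w],None,fx=s,fy=s,interpolation=cv2.INTER_CUBIC))
E
python3 - <<'E'
from h import *
t=cv2.imread('pics/top0.png');s=cv2.imread('pics/side0.png')
a=cv2.resize(t[190:330,310:410],None,fx=4,fy=4,interpolation=cv2.INTER_CUBIC)
b=cv2.resize(s[225:325,235:375],None,fx=2.8,fy=2.8,interpolation=cv2.INTER_CUBIC)
o=np.zeros((560,400+392,3),np.uint8);o[:,:400]=a;o[:280,400:]=b
cv2.imwrite('pics/c0.png',o)
for z in(.133,):print('knob',onz('top',(351,281),z))
print('nut',onz('top',(375,215),.15), 'tip',onz('top',(338,317),.075))
E
```

```text
knob [ 0.47299145 -0.26521162  0.133     ]
nut [ 0.59331551 -0.30806756  0.15      ] tip [ 0.40700205 -0.24377736  0.075     ]
```

View pics/c0.png

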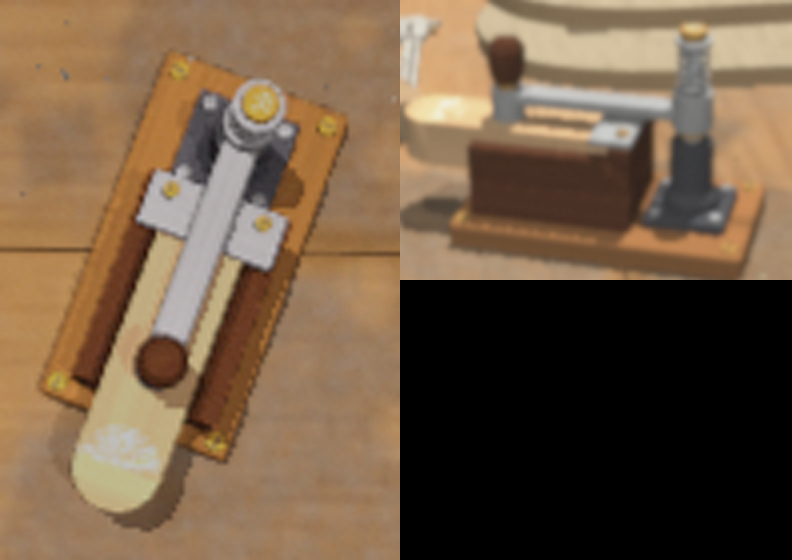

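The crop shows the knob centre at top px (350.4,280.1), the nut (375.1,215.6), the caul tip (338,318) and the board corners (352,203), (396.6,219.4), (367,305.4), (320,287). The knob stands clear in the side view too, at about (273,245).

```bash
python3 - <<'E'
from h import *
C=[(168,52),(347,118),(228,462),(40,388)]
W=np.array([onz('top',(310+(x-1.5)/4,190+(y-1.5)/4),.018) for x,y in C]);print(W.round(4))
BL,BR,FR,FL=W
ax=(BL+BR-FL-FR)/2;print('len',np.linalg.norm(ax),'wid',np.linalg.norm((BL+FL-BR-FR)/2))
yaw=np.arctan2(ax[1],ax[0]);u=ax/np.linalg.norm(ax);o=W.mean(0)-.070*u;print('yaw',np.degrees(yaw),'origin',o)
k=onz('top',(350.4,280.1),.122);n=onz('top',(375.1,215.6),.15)
print('knob',k,'nut',n,'yaw',np.degrees(np.arctan2(*(n-k)[1::-1])),np.linalg.norm((n-k)[:2]))
print('pred nut',o+.125*u,)
kt=ray('top',(350.4,280.1)); ks=ray('side',(235+(107)/2.8,225+55/2.8));print('tri knob',tri(kt,ks))
nt=ray('top',(375.1,215.6)); ns=ray('side',(235+(293)/2.8,225+28/2.8));print('tri nut',tri(nt,ns))
s=telemetry.observe();r=R.from_rotvec(s['ee_rot']).as_matrix();print(r.round(3),s['position'],arm.tip_reach)
# hole/caul edges: caul tip
print('tip',onz('top',(338,318),.07))
E
```

```text
[[ 0.649  -0.2735  0.018 ]
 [ 0.614  -0.3691  0.018 ]
 [ 0.4315 -0.3049  0.018 ]
 [ 0.4687 -0.2071  0.018 ]]
len 0.19281076753098705 wid 0.10323737408267096
yaw -19.8044966778452 origin [ 0.47495242 -0.26494944  0.018     ]
knob [ 0.47543248 -0.26478317  0.122     ] nut [ 0.59219187 -0.30824299  0.15      ] yaw -20.416119933029712 0.12458536289715644
pred nut [ 0.59255919 -0.30730091  0.018     ]
tri knob (array([ 0.47674404, -0.26512301,  0.11641341]), np.float64(0.001803181977784253))
tri nut (array([ 0.59345227, -0.30864967,  0.14703118]), np.float64(0.0011923459907432457))
[[-0.943  0.332 -0.   ]
 [ 0.332  0.943 -0.001]
 [-0.    -0.001 -1.   ]] [0.20763947 0.58910345 0.24813375] 0.022
tip [ 0.4050303  -0.24396135  0.07      ]
```

```bash
python3 -m creep '6 -4 -5 0 0 0 0;6 -8 -10 0 0 0 0;6 -12 -15 0 0 0 0;6 -15 -20 0 0 0 0;6 -18 -24 0 0 0 0'; python3 -m creep '6 -4 -5 0 0 0 0;6 -8 -10 0 0 0 0;6 -12 -15 0 0 0 0;6 -15 -20 0 0 0 0;6 -18 -24 0 0 0 0'; cat >> h.py <<'E'
O=np.array([.4755,-.265]);YAW=np.radians(-20.2)
u=np.array([np.cos(YAW),np.sin(YAW)]);v=np.array([-u[1],u[0]])
def J(x,y,z): return np.r_[O+x*u+y*v,z]
def st(target=None,yaw=None):
    "state in jig frame (mm); cm shift and deg turn (tool axes) to target TCP; yaw=jig angle of tool y"
    s=telemetry.observe();r=R.from_rotvec(s['ee_rot']).as_matrix();p=s['position']
    d=p[:2]-O; a=np.degrees(np.arctan2(r[1,1],r[0,1])-np.arctan2(v[1],v[0]))
    a=(a+180)%360-180
    print('t%.2f'%s['clock'],'jig mm',(np.r_[d@u,d@v,p[2]]*1e3).round(1),'tooly-jigy deg %.1f'%a,'tilt',r[2].round(3),'F',s['force'].round(1),'w %.1f mm'%(s['width']*91.8),'g',round(s['gripper_force'],1))
    if target is not None: print('shift cm',(r.T@(np.array(target)-p)*100).round(2), 'turn z', None if yaw is None else round(-((yaw-a+180)%360-180),1))
    return s
E
python3 -c "
from h import *
st(J(0,0,.18),0)"
```

```text
clock: 0.78
position: [0.2979, 0.3006, 0.2486]
ee_rot: [-0.531, -3.096, 0.0]
force: [0.6, 1.0, -0.2]
width: 0.655
gripper_force: 0.0
clock: 1.4
position: [0.3876, 0.0146, 0.2489]
ee_rot: [0.532, 3.096, 0.001]
force: [1.2, 0.1, 0.1]
width: 0.654
gripper_force: 0.0
t1.40 jig mm [-179.1  232.1  248.9] tooly-jigy deg 0.7 tilt [-0.     0.001 -1.   ] F [1.2 0.1 0.1] w 60.0 mm g 0.0
shift cm [-17.62 -23.43   6.88] turn z 0.7
```

```bash
python3 -m creep '6 -5 -7 0 0 0 0;6 -9 -12 0 0 0 0;6 -13 -17 0 0 0 0;6 -16 -21 3 0 0 0.7;6 -17.6 -23.4 6 0 0 0.7';python3 -m creep '6 0 0 0.5 0 0 0;6 0 0 0.5 0 0 0'; python3 - <<'E'
from h import *
st(J(0,0,.18),0)
i=vision.camera_info('wrist');im=vision.get_image('wrist')[:,:,::-1];cv2.imwrite('pics/w1.png',im)
for P in [(0,0,.133),(0,0,.117),(125,0,.15),(-75,0,.075)]:print(P,project('wrist',J(P[0]/1e3,P[1]/1e3,P[2]),i).round(1))
E
```

```text
clock: 2.02
position: [0.4774, -0.2647, 0.1887]
ee_rot: [0.548, 3.09, -0.001]
force: [0.5, 0.8, 0.2]
width: 0.652
gripper_force: 0.0
clock: 2.28
position: [0.4754, -0.2616, 0.1832]
ee_rot: [-0.549, -3.091, -0.001]
force: [0.5, 0.2, 0.6]
width: 0.655
gripper_force: 0.0
t2.27 jig mm [ -1.3   3.2 183.2] tooly-jigy deg 0.1 tilt [ 0.002  0.    -1.   ] F [0.5 0.2 0.6] w 60.1 mm g 0.0
shift cm [-0.13 -0.32  0.32] turn z 0.1
(0, 0, 0.133) [312.2 277. ]
(0, 0, 0.117) [312.6 267.1]
(125, 0, 0.15) [312.6 461. ]
(-75, 0, 0.075) [313. 146.]
```

View pics/w1.png

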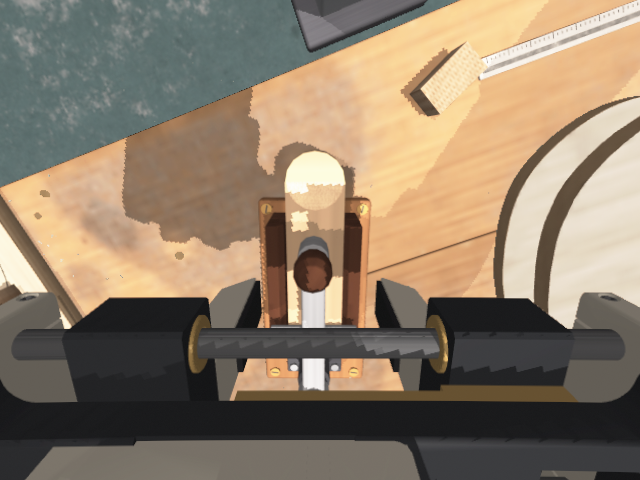

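The knob shows at (313,271) and the caul tip at (315,152), both where predicted. Now I'll descend and grip the knob.

```bash
python3 -m creep '6 -0.1 -0.3 1 0 0 0;6 -0.1 -0.3 3 0 0 0;6 -0.1 -0.3 5 0 0 0;6 -0.1 -0.3 6 0 0 0;6 -0.1 -0.3 6 0 0 0';python3 -c "
from h import *
st(J(0,0,.122),0)"
```

```text
clock: 2.95
position: [0.4757, -0.2647, 0.1236]
ee_rot: [-0.547, -3.093, -0.001]
force: [-0.8, 0.4, 0.1]
width: 0.657
gripper_force: 0.0
t2.95 jig mm [1.000e-01 4.000e-01 1.236e+02] tooly-jigy deg 0.1 tilt [ 0.001  0.    -1.   ] F [-0.8  0.4  0.1] w 60.3 mm g 0.0
shift cm [ 0.01 -0.04  0.16] turn z 0.1
```

```bash
python3 -m creep '2.4 0 0 0.1 0 0 0;2.4 0 0 0.1 0 0 0;2.4 0 0 0.1 0 0 0;2.4 0 0 0.1 0 0 0;2.4 0 0 0.1 0 0 0' 40;python3 - <<'E'
from h import *
s=st();print(s['joints'].round(2))
def j(n,px,z):
    p=onz(n,px,z);d=p[:2]-O;print(n,px,p.round(3),(d@u*1e3).round(),(d@v*1e3).round())
for px,z in [((313,160),.094),((300,145),.094),((449,214),.02),((449,235),.0),((270,348),0),((390,348),0),((457,175),.05),((278,320),.03)]: j('top',px,z)
E
```

```text
clock: 3.58
position: [0.4758, -0.2657, 0.1229]
ee_rot: [0.549, 3.093, -0.001]
force: [-0.3, -1.7, 1.5]
width: 0.266
gripper_force: 23.6
t3.58 jig mm [  0.5  -0.5 122.9] tooly-jigy deg 0.1 tilt [-0. -0. -1.] F [-0.3 -1.7  1.5] w 24.4 mm g 23.6
[-0.02  0.5   0.6   1.95 -0.38  0.81  2.01]
top (313, 160) [ 0.717 -0.191  0.094] 201.0 152.0
top (300, 145) [ 0.748 -0.165  0.094] 221.0 188.0
top (449, 214) [ 0.626 -0.482  0.02 ] 216.0 -152.0
top (449, 235) [ 0.584 -0.486  0.   ] 178.0 -170.0
top (270, 348) [ 0.341 -0.105  0.   ] -182.0 104.0
top (390, 348) [ 0.343 -0.355  0.   ] -93.0 -130.0
top (457, 175) [ 0.704 -0.493  0.05 ] 293.0 -136.0
top (278, 320) [ 0.399 -0.123  0.03 ] -121.0 107.0
```

```bash
python3 -m creep '5 0 0 0 0 0 0;5 0 0 0 0 0 0;5 0 0 0 0 0 -10;5 0 0 0 0 0 -20;5 0 0 0 0 0 -30';python3 -m creep '5 0 0 0 0 0 -10;5 0 0 0 0 0 -20;5 0 0 0 0 0 -30;5 0 0 0 0 0 -30;5 0 0 0 0 0 -30'; python3 -c "
from h import *
print(st(J(.0005,-.0005,.122),60)['joints'].round(2))"
```

```text
clock: 4.2
position: [0.4758, -0.265, 0.1226]
ee_rot: [0.28, -3.129, -0.0]
force: [-0.3, -0.8, 0.2]
width: 0.542
gripper_force: 0.0
clock: 4.82
position: [0.4752, -0.2663, 0.1227]
ee_rot: [1.063, -2.956, -0.0]
force: [0.1, -0.2, 0.4]
width: 0.546
gripper_force: 0.0
t4.83 jig mm [  0.2  -1.3 122.7] tooly-jigy deg 59.7 tilt [ 0.  0. -1.] F [ 0.1 -0.2  0.4] w 50.1 mm g 0.0
shift cm [-0.09  0.01  0.07] turn z -0.3
[ 0.33  0.45  0.11  1.92 -0.06  0.78  2.74]
```

```bash
python3 -m creep '2.2 0 0 0 0 0 0;2.2 0 0 0 0 0 0;2.2 0 0 0 0 0 0;2.2 0 0 0 0 0 0;2.2 0 0 0 0 0 0' 40;python3 -m creep '2.2 0 0 -0.5 0 0 0;2.2 0 0 -1 0 0 0;2.2 0 0 -1.6 0 0 0;2.2 0 0 -2.3 0 0 0;2.2 0 0 -2.3 0 0 0'; python3 - <<'E'
from h import *
s=st()
p=s['position'];r=R.from_rotvec(s['ee_rot']).as_matrix();S=J(.125,0,0)
for a in range(-10,-101,-10):
    q=R.from_euler('z',a,degrees=True).as_matrix()@(np.r_[p[:2],0]-S)+S; q[2]=p[2]
    print(a,(r.T@(q-p)*100).round(2))
E
```

```text
clock: 5.45
position: [0.477, -0.2656, 0.1229]
ee_rot: [-1.071, 2.952, -0.003]
force: [5.0, -1.7, -4.6]
width: 0.259
gripper_force: 40.0
clock: 6.08
position: [0.4771, -0.2654, 0.1455]
ee_rot: [-1.071, 2.952, -0.002]
force: [8.1, -3.5, -13.6]
width: 0.264
gripper_force: 40.0
t6.08 jig mm [  1.7   0.2 145.5] tooly-jigy deg 60.1 tilt [-0.001 -0.002 -1.   ] F [  8.1  -3.5 -13.6] w 24.2 mm g 40.0
-10 [-1.95  0.9   0.  ]
-20 [-4.03  1.45  0.  ]
-30 [-6.17  1.63  0.  ]
-40 [-8.31  1.44  0.01]
-50 [-1.039e+01  8.700e-01  1.000e-02]
-60 [-1.233e+01 -4.000e-02  1.000e-02]
-70 [-14.09  -1.28   0.02]
-80 [-15.61  -2.8    0.02]
-90 [-16.83  -4.57   0.03]
-100 [-17.74  -6.52   0.03]
```

```bash
python3 -m creep '2.2 -0.97 0.5 0 0 0 5;2.2 -1.95 0.9 0 0 0 10;2.2 -4.03 1.45 0 0 0 20;2.2 -6.17 1.63 0 0 0 30;2.2 -8.31 1.44 0 0 0 40'; python3 - <<'E'
from h import *
s=st()
i=vision.camera_info('wrist');cv2.imwrite('pics/w2.png',vision.get_image('wrist')[:,:,::-1])
E
```

```text
clock: 6.7
position: [0.5314, -0.2012, 0.1451]
ee_rot: [0.012, 3.141, -0.003]
force: [7.1, -7.7, -13.0]
width: 0.266
gripper_force: 40.0
t6.70 jig mm [ 30.4  79.2 145.1] tooly-jigy deg 19.8 tilt [-0.001 -0.002 -1.   ] F [  7.1  -7.7 -13. ] w 24.4 mm g 40.0
```

View pics/w2.png

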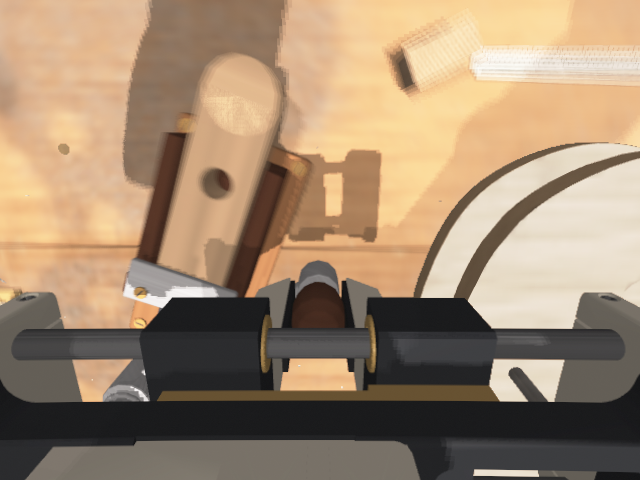

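The finger is out and swung aside; the caul has stayed seated, with its hole visible at (217,182). I'll keep swinging to about 100°, then lower and release.

```bash
python3 -m creep '2.2 -1.95 0.9 0 0 0 10;2.2 -4.03 1.45 0 0 0 20;2.2 -6.17 1.63 0 0 0 30;2.2 -8.31 1.44 0 0 0 40;2.2 -10.39 0.87 0 0 0 50'; python3 -m creep '2.2 -1.95 0.9 0 0 0 10;2.2 -1.95 0.9 1 0 0 10;2.2 -1.95 0.9 2.4 0 0 10;2.2 -1.95 0.9 2.4 0 0 10'; python3 - <<'E'
from h import *
s=st();print(s['joints'].round(2))
i=vision.camera_info('top');im=vision.get_image('top')[:,:,::-1];cv2.imwrite('pics/top2.png',im)
E
```

```text
clock: 7.38
position: [0.6346, -0.1916, 0.144]
ee_rot: [-1.336, -2.842, 0.001]
force: [3.0, -4.2, -13.1]
width: 0.262
gripper_force: 40.0
clock: 7.88
position: [0.654, -0.2004, 0.1208]
ee_rot: [-1.571, -2.721, -0.001]
force: [5.3, 4.1, -6.9]
width: 0.262
gripper_force: 40.0
t7.88 jig mm [145.3 122.3 120.8] tooly-jigy deg -39.8 tilt [ 0.001  0.001 -1.   ] F [ 5.3  4.1 -6.9] w 24.1 mm g 40.0
[-0.1   0.69  0.52  1.58 -0.39  0.98  1.07]
```

```bash
python3 -m creep '2.2 0 0 0.15 0 0 0;5 0 0 0.15 0 0 0;5 0 0 0.15 0 0 0;5 0 0 -2 0 0 0;5 0 0 -7 0 0 0'; python3 -m creep '6.5 0 0 -3 0 0 0;6.5 0 0 -4 0 0 0'; python3 - <<'E'
from h import *
s=st(J(-.038,0,.23),0);print(s['joints'].round(2))
E
```

```text
clock: 8.55
position: [0.6517, -0.2016, 0.1905]
ee_rot: [-1.572, -2.714, 0.003]
force: [0.5, -0.6, 0.5]
width: 0.541
gripper_force: 0.0
clock: 8.8
position: [0.6539, -0.2028, 0.2341]
ee_rot: [1.573, 2.716, 0.001]
force: [0.3, 0.1, -0.8]
width: 0.689
gripper_force: 0.0
t8.80 jig mm [145.9 120.  234.1] tooly-jigy deg -40.0 tilt [-0.002  0.002 -1.   ] F [ 0.3  0.1 -0.8] w 63.3 mm g 0.0
shift cm [  6.39 -21.01   0.36] turn z -40.0
[-0.13  0.59  0.58  1.46 -0.33  1.19  1.02]
```

```bash
python3 -m creep '6.5 1.5 -5 0 0 0 -10;6.5 3 -10 0 0 0 -20;6.5 5 -15.5 0 0 0 -30;6.5 6.4 -21 0 0 0 -40;6.5 6.4 -21 2 0 0 -40'; python3 -m creep '6.5 0 0 0 0 0 0;6.5 0 0 0 0 0 0'; python3 - <<'E'
from h import *
s=st(J(-.038,0,.07),0);print(s['joints'].round(2))
i=vision.camera_info('wrist');im=vision.get_image('wrist')[:,:,::-1].copy()
for P in [(0,0,.075),(-75,0,.075),(-17,22,.075),(-50,-22,.075)]:
    q=project('wrist',J(P[0]/1e3,P[1]/1e3,P[2]),i);print(P,q.round(1));cv2.circle(im,tuple(int(a) for a in q.round()),2,(0,0,255),-1)
k=onz('wrist',(0,0),.1,i)
cv2.imwrite('pics/w3.png',im)
np.save('w3.npy',i,allow_pickle=True)
E
```

```text
clock: 9.43
position: [0.4354, -0.2528, 0.2123]
ee_rot: [0.553, 3.092, 0.0]
force: [1.1, -0.3, 0.6]
width: 0.71
gripper_force: 0.0
clock: 9.68
position: [0.4401, -0.2506, 0.2117]
ee_rot: [-0.548, -3.093, 0.0]
force: [0.9, -0.1, 0.1]
width: 0.707
gripper_force: 0.0
t9.68 jig mm [-38.2   1.3 211.7] tooly-jigy deg 0.1 tilt [ 0. -0. -1.] F [ 0.9 -0.1  0.1] w 64.9 mm g 0.0
shift cm [-0.03 -0.13 14.17] turn z 0.1
[ 0.05  0.29  0.45  1.93 -0.15  0.95  1.8 ]
(0, 0, 0.075) [316.1 275.7]
(-75, 0, 0.075) [316.  191.5]
(-17, 22, 0.075) [341.3 257.8]
(-50, -22, 0.075) [290. 221.]
```

View pics/w3.png

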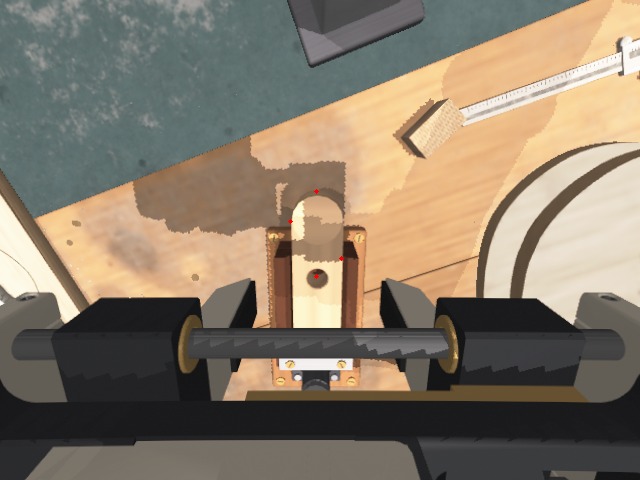

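The hole is at (317,279) against the predicted (316,275.7), and the caul's middle line is at 317.5. The jig origin is therefore about 2 mm further in x and 1 mm in y, so I'll correct it and descend to grip.

```bash
sed -i 's/^u=np.array.*/&\nO=O+.0018*u+.0009*np.array([-u[1],u[0]])/' h.py; python3 -m creep '6.5 -0.2 0 5 0 0 0;6.5 -0.2 0 10 0 0 0;6.5 -0.2 0 13 0 0 0;6.5 -0.2 0 14.1 0 0 0;6.5 -0.2 0 14.1 0 0 0'; python3 -c "
from h import *
st(J(-.038,0,.07),0)"
```

```text
clock: 10.35
position: [0.442, -0.2515, 0.0708]
ee_rot: [-0.548, -3.093, 0.0]
force: [-0.5, -0.2, 1.4]
width: 0.712
gripper_force: 0.0
t10.35 jig mm [-37.9   0.2  70.8] tooly-jigy deg 0.1 tilt [ 0. -0. -1.] F [-0.5 -0.2  1.4] w 65.3 mm g 0.0
shift cm [ 0.01 -0.02  0.08] turn z 0.1
```

Close and draw out 11 cm (tool +x is jig −x).

```bash
python3 -m creep '4 0 0 0 0 0 0;4 0 0 0 0 0 0;4 0 0 0 0 0 0;4 0 0 0 0 0 0;4 0 0 0 0 0 0' 40; python3 -m creep '4 1 0 0 0 0 0;4 2 0 0 0 0 0;4 3 0 0 0 0 0;4 3 0 -1 0 0 0;4 3 0 -3 0 0 0'; python3 -c "
from h import *
print(st()['joints'].round(2))"
```

```text
clock: 10.98
position: [0.4421, -0.2516, 0.0715]
ee_rot: [0.548, 3.092, 0.0]
force: [-0.6, 1.0, 7.5]
width: 0.473
gripper_force: 39.9
clock: 11.6
position: [0.4115, -0.2402, 0.1004]
ee_rot: [-0.548, -3.089, -0.002]
force: [1.1, -0.8, -0.6]
width: 0.475
gripper_force: 39.9
t11.60 jig mm [-70.4   0.2 100.4] tooly-jigy deg 0.1 tilt [ 0.005  0.    -1.   ] F [ 1.1 -0.8 -0.6] w 43.6 mm g 39.9
[ 0.11  0.41  0.4   2.12 -0.25  0.67  1.9 ]
```

```bash
python3 -m creep '4 0 0 -5 0 0 0;4 0 -2 -10 0 0 0;4 -4 -7 -10 0 0 10;4 -8 -12 -10 0 0 20;4 -12.8 -15 -10 0 0 30'; for k in 1; do python3 -m creep '4 0 0 0 0 0 10;4 0 0 0 0 0 20;4 0 0 0 0 0 30;4 0 0 0 0 0 40;4 0 0 0 0 0 50'; done;  python3 -m creep '4 0 0 0 0 0 10;4 0 0 0 0 0 20;4 0 0 0 0 0 30;4 0 0 0 0 0 40;4 0 0 0 0 0 50'; python3 -m creep '4 0 0 0 0 0 10;4 0 0 0 0 0 20;4 0 0 0 0 0 30;4 0 0 0 0 0 40;4 0 0 0 0 0 50'; python3 -c "
from h import *
print(st(J(.058,-.150,.03),180)['joints'].round(2))"
```

```text
clock: 12.22
position: [0.4803, -0.4281, 0.2012]
ee_rot: [-1.341, -2.839, 0.0]
force: [0.7, -0.9, -0.8]
width: 0.48
gripper_force: 39.9
clock: 12.85
position: [0.4811, -0.4249, 0.2003]
ee_rot: [-2.412, -2.008, 0.0]
force: [0.5, -0.7, -1.3]
width: 0.474
gripper_force: 39.9
clock: 13.48
position: [0.4813, -0.4248, 0.2004]
ee_rot: [-3.035, -0.8, 0.001]
force: [0.3, 0.3, -1.5]
width: 0.477
gripper_force: 39.9
clock: 14.1
position: [0.4815, -0.4247, 0.2002]
ee_rot: [-3.089, 0.558, 0.003]
force: [-0.6, 0.1, -1.0]
width: 0.477
gripper_force: 39.9
t14.10 jig mm [  59.  -148.8  200.2] tooly-jigy deg 179.7 tilt [-0.002 -0.002 -1.   ] F [-0.6  0.1 -1. ] w 43.8 mm g 39.9
shift cm [-0.06  0.16 17.02] turn z -0.3
[-0.05  0.82  1.26  1.64 -0.8   1.3  -0.57]
```

```bash
python3 -m creep '4 0 0 5 0 0 0;4 0 0 10 0 0 0;4 0 0 14 0 0 0;4 0 0 16.3 0 0 0;4 0 0 16.7 0 0 0'; python3 -m creep '4 0 0 0.2 0 0 0;4 0 0 0.4 0 0 0;4 0 0 0.4 0 0 0'; python3 -c "
from h import *
st(J(-.018,-.150,.03),180)"
```

```text
clock: 14.72
position: [0.4815, -0.4252, 0.0327]
ee_rot: [-3.092, 0.549, 0.003]
force: [-0.7, 0.1, -0.9]
width: 0.474
gripper_force: 39.9
clock: 15.1
position: [0.4824, -0.4262, 0.0305]
ee_rot: [3.093, -0.548, 0.002]
force: [0.1, -0.5, -1.6]
width: 0.477
gripper_force: 39.9
t15.10 jig mm [  60.3 -149.9   30.5] tooly-jigy deg -179.9 tilt [ 0.001  0.    -1.   ] F [ 0.1 -0.5 -1.6] w 43.8 mm g 39.9
shift cm [-7.83  0.    0.04] turn z 0.1
```

```bash
python3 -m creep '4 0 0 0.1 0 0 0;4 0 0 0.2 0 0 0;4 0 0 0.2 0 0 0;6.5 0 0 0.1 0 0 0;6.5 0 0 0.1 0 0 0'; python3 -m creep '6.5 0 0 0 0 0 0;6.5 0 0 -4 0 0 0;6.5 0 0 -9 0 0 0;6.5 -4 0 -11 0 0 0;6.5 -7.6 0 -11 0 0 0'; python3 -m creep '6.5 0 0 0 0 0 0;6.5 0 0 0 0 0 0';python3 - <<'E'
from h import *
st(J(-.018,-.150,.03),180)
im=vision.get_image('top')[:,:,::-1].copy();cv2.imwrite('pics/top4.png',im)
i=vision.camera_info('wrist');w=vision.get_image('wrist')[:,:,::-1].copy();cv2.imwrite('pics/w4.png',w)
for P in [(20,-150,.032),(-55,-150,.032),(95,-150,.032)]:
    q=project('wrist',J(*(np.array(P)/[1e3,1e3,1])),i);print(P,q.round(1));cv2.circle(w,tuple(int(a) for a in q.round()),2,(0,0,255),-1)
a=cv2.resize(im[180:360,300:480],None,fx=2,fy=2); o=np.zeros((480,760,3),np.uint8);o[:360,:360]=a;o[:300,360:]=cv2.resize(w,(400,300));cv2.imwrite('pics/c4.png',o)
E
```

```text
clock: 15.72
position: [0.4821, -0.4261, 0.0288]
ee_rot: [3.093, -0.549, 0.0]
force: [0.6, -0.6, 0.3]
width: 0.65
gripper_force: 0.0
clock: 16.35
position: [0.4099, -0.4005, 0.1403]
ee_rot: [3.092, -0.548, 0.003]
force: [0.4, -1.0, -0.4]
width: 0.707
gripper_force: 0.0
clock: 16.6
position: [0.4114, -0.3999, 0.1387]
ee_rot: [-3.093, 0.548, -0.001]
force: [0.1, 0.6, -0.4]
width: 0.707
gripper_force: 0.0
t16.60 jig mm [ -15.4 -149.6  138.7] tooly-jigy deg -179.9 tilt [ 0.001 -0.    -1.   ] F [ 0.1  0.6 -0.4] w 64.9 mm g 0.0
shift cm [-0.27  0.04 10.87] turn z 0.1
(20, -150, 0.032) [318.9 200.4]
(-55, -150, 0.032) [318.6 292.7]
(95, -150, 0.032) [319.2  89.1]
```

View pics/c4.png

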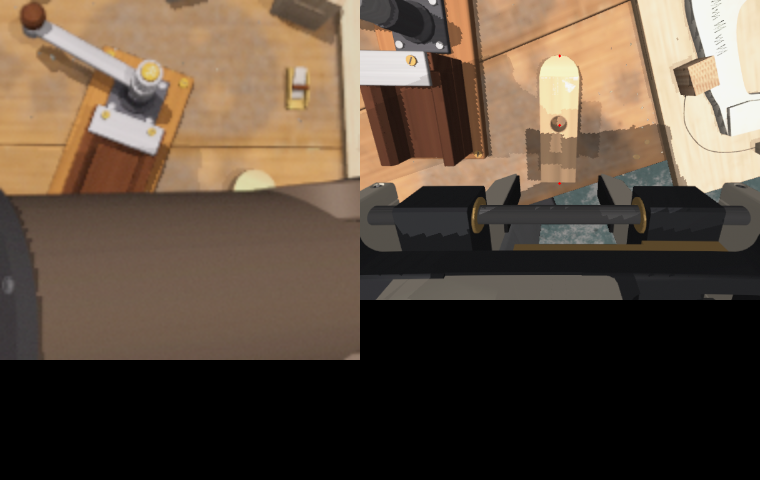

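The wrist view shows the caul flat on the bench, turned, with its hole at about (317.6,197), so its middle is at jig x≈22.5, as the grip geometry predicted. The square end points toward the robot, and the finger rests at the far left, clear. Next I'll grip the square end.

```bash
python3 -m creep '6.5 0 0 5 0 0 0;6.5 0 0 9 0 0 0;6.5 0 0 10.8 0 0 0;6.5 0 0 10.9 0 0 0;6.5 0 0 10.9 0 0 0';python3 -c "
from h import *
st(J(-.0156,-.150,.0285),180)"; python3 -m creep '4 0 0 0 0 0 0;4 0 0 0 0 0 0;4 0 0 0 0 0 0;4 0 0 0 0 0 0;4 0 0 0 0 0 0' 40;python3 -m creep '4 0 0 -1 0 0 0;4 0 0 -5 0 0 0;4 0 0 -10 0 0 0;4 0 0 -15 0 0 0;4 0 0 -16 0 0 0'; python3 -c "
from h import *
print(st(J(-.070,0,.2),180)['joints'].round(2))"
```

```text
clock: 17.32
position: [0.4111, -0.4008, 0.0309]
ee_rot: [3.092, -0.548, 0.002]
force: [0.2, -0.1, -0.4]
width: 0.705
gripper_force: 0.0
t17.32 jig mm [ -15.4 -150.6   30.9] tooly-jigy deg -179.9 tilt [ 0.001  0.001 -1.   ] F [ 0.2 -0.1 -0.4] w 64.7 mm g 0.0
shift cm [-0.02 -0.06  0.24] turn z 0.1
clock: 17.95
position: [0.411, -0.4, 0.0302]
ee_rot: [-3.093, 0.549, -0.001]
force: [-0.6, 1.6, 6.1]
width: 0.475
gripper_force: 40.0
clock: 18.58
position: [0.4109, -0.4013, 0.1931]
ee_rot: [3.091, -0.549, 0.006]
force: [-0.3, 0.4, -2.1]
width: 0.476
gripper_force: 40.0
t18.57 jig mm [ -15.4 -151.1  193.1] tooly-jigy deg -180.0 tilt [ 0.004  0.002 -1.   ] F [-0.3  0.4 -2.1] w 43.7 mm g 40.0
shift cm [ -5.45 -15.12  -0.74] turn z 0.0
[-0.09  0.71  1.27  1.83 -0.74  1.17 -0.49]
```

```bash
python3 -m creep '4 -2 -5 0 0 0 0;4 -4 -10 0 0 0 0;4 -5.4 -14 0 0 0 0;4 -5.4 -15.1 0 0 0 0;4 -5.4 -15.1 4 0 0 0'; python3 -m creep '4 0 0 2 0 0 0;4 0 0 3.5 0 0 0;4 0 0 3.5 0 0 0;4 0 0 3.5 0 0 0';  python3 - <<'E'
from h import *
st(J(-.070,0,.0742),180)
i=vision.camera_info('wrist');w=vision.get_image('wrist')[:,:,::-1].copy()
cv2.imwrite('pics/w5.png',w)
for P in [(-32,0,.15),(43,0,.15)]:print(project('wrist',J(P[0]/1e3,P[1]/1e3,P[2]-.0),i))
E
```

```text
clock: 19.2
position: [0.4142, -0.2394, 0.1506]
ee_rot: [3.094, -0.543, 0.007]
force: [0.8, -0.5, -2.0]
width: 0.474
gripper_force: 40.0
clock: 19.7
position: [0.4121, -0.2402, 0.1152]
ee_rot: [3.093, -0.55, 0.001]
force: [-0.5, -0.8, -1.1]
width: 0.478
gripper_force: 40.0
t19.70 jig mm [-69.9   0.5 115.2] tooly-jigy deg -180.0 tilt [ 0.001  0.    -1.   ] F [-0.5 -0.8 -1.1] w 43.9 mm g 40.0
shift cm [-0.01  0.05  4.1 ] turn z 0.0
[320.42049246 272.61606208]
[321.14154875   6.42754889]
```

View pics/w5.png

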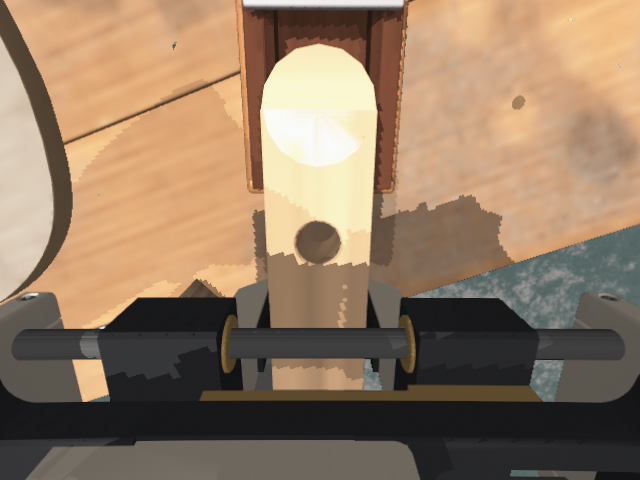

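The caul is square to the trough: caul centre line is at about 319.5, board centre at about 321.5, and the rounded tip (320,44) is short of the lip edge at row 8. I'll lower it with a 0.5 mm side correction.

```bash
python3 -m creep '4 0 0.05 2 0 0 0;4 0 0.05 3 0 0 0;4 0 0.05 3.6 0 0 0;4 0 0.05 3.8 0 0 0;4 0 0.05 3.9 0 0 0'; python3 -m creep '4 0 0 0.05 0 0 0;4 0 0 0.1 0 0 0;4 0 0 0.1 0 0 0';  python3 -c "
from h import *
st(J(-.038,0,.0735),180)"
```

```text
clock: 20.38
position: [0.4119, -0.2401, 0.0759]
ee_rot: [-3.093, 0.549, -0.0]
force: [0.3, 0.6, -0.8]
width: 0.477
gripper_force: 40.0
clock: 20.75
position: [0.4118, -0.24, 0.0748]
ee_rot: [3.093, -0.549, 0.0]
force: [-0.5, -0.2, -1.6]
width: 0.476
gripper_force: 40.0
t20.75 jig mm [-70.2   0.5  74.8] tooly-jigy deg -179.9 tilt [ 0.  0. -1.] F [-0.5 -0.2 -1.6] w 43.7 mm g 40.0
shift cm [3.22 0.06 0.13] turn z 0.1
```

```bash
python3 -m creep '4 0 0 0.05 0 0 0;4 0 0 0.1 0 0 0;4 0 0 0.15 0 0 0;4 0 0 0.15 0 0 0';  python3 -c "
from h import *
st(J(-.038,0,.0735),180)"
```

```text
clock: 21.25
position: [0.4117, -0.24, 0.0732]
ee_rot: [-3.093, 0.549, 0.0]
force: [-1.5, 0.5, -0.5]
width: 0.475
gripper_force: 40.0
t21.25 jig mm [-70.3   0.5  73.2] tooly-jigy deg -179.9 tilt [-0. -0. -1.] F [-1.5  0.5 -0.5] w 43.6 mm g 40.0
shift cm [ 3.23  0.06 -0.03] turn z 0.1
```

Now push in, with tiny extra steps at the end, watching the force.

```bash
python3 -m creep '4 0.8 0.03 0.05 0 0 0;4 1.6 0.03 0.05 0 0 0;4 2.4 0.03 0.05 0 0 0;4 2.9 0.03 0.05 0 0 0;4 2.9 0.03 0.05 0 0 0';  python3 -c "
from h import *
st(J(-.038,0,.0735),180)"
```

```text
clock: 21.88
position: [0.4379, -0.2504, 0.0731]
ee_rot: [-3.092, 0.55, 0.002]
force: [-6.8, 2.7, 14.3]
width: 0.474
gripper_force: 40.0
t21.88 jig mm [-42.1  -0.2  73.1] tooly-jigy deg -180.0 tilt [-0.002 -0.001 -1.   ] F [-6.8  2.7 14.3] w 43.5 mm g 40.0
shift cm [ 0.41 -0.02 -0.04] turn z 0.0
```

```bash
python3 -m creep '4 0 0 -0.05 0 0 0;4 0.15 0 -0.05 0 0 0;4 0.3 0 -0.05 0 0 0;4 0.3 0 -0.05 0 0 0';  python3 -c "
from h import *
st(J(-.038,0,.0735),180)"; python3 -m creep '4 0.1 0 0 0 0 0;4 0.1 0 0 0 0 0;4 0.2 0 0 0 0 0;4 0.2 0 0 0 0 0';  python3 -c "
from h import *
st(J(-.038,0,.0735),180)"
```

```text
clock: 22.38
position: [0.4418, -0.2513, 0.0732]
ee_rot: [-3.093, 0.548, 0.0]
force: [-2.1, 1.0, 2.3]
width: 0.477
gripper_force: 40.0
t22.38 jig mm [-38.2   0.4  73.2] tooly-jigy deg -179.9 tilt [-0. -0. -1.] F [-2.1  1.   2.3] w 43.8 mm g 40.0
shift cm [ 0.02  0.04 -0.03] turn z 0.1
clock: 22.88
position: [0.4438, -0.252, 0.0732]
ee_rot: [3.093, -0.548, 0.001]
force: [-0.7, 0.2, 1.2]
width: 0.475
gripper_force: 40.0
t22.88 jig mm [-36.    0.3  73.2] tooly-jigy deg -179.9 tilt [ 0.  0. -1.] F [-0.7  0.2  1.2] w 43.6 mm g 40.0
shift cm [-0.2   0.03 -0.03] turn z 0.1
```

```bash
python3 -m creep '4 0.1 0 0 0 0 0;4 0.1 0 0 0 0 0;4 0.1 0 0 0 0 0';  python3 -m creep '4 0.1 0 0 0 0 0;4 0.1 0 0 0 0 0;4 0.1 0 0 0 0 0';  python3 -c "
from h import *
st(J(-.038,0,.0735),180)"
```

```text
clock: 23.25
position: [0.4445, -0.2523, 0.0732]
ee_rot: [-3.093, 0.549, -0.0]
force: [-1.4, 0.8, 1.0]
width: 0.475
gripper_force: 40.0
clock: 23.62
position: [0.4446, -0.2523, 0.0732]
ee_rot: [-3.092, 0.549, 0.002]
force: [-6.1, 2.5, 7.5]
width: 0.473
gripper_force: 40.0
t23.62 jig mm [-35.2   0.3  73.2] tooly-jigy deg -179.9 tilt [-0.001 -0.001 -1.   ] F [-6.1  2.5  7.5] w 43.4 mm g 40.0
shift cm [-0.28  0.03 -0.03] turn z 0.1
```

The stop is reached, so the caul sits at +2 mm of its nominal seat. I'll ease back to about +1 mm, release and look.

```bash
python3 -m creep '4 -0.2 0 0 0 0 0;4 -0.2 0 0 0 0 0;6.5 -0.2 0 0 0 0 0;6.5 -0.2 0 0 0 0 0;6.5 -0.2 0 0 0 0 0';  python3 -c "
from h import *
st()"; python3 -m creep '6.5 0 0 0 0 0 0;6.5 0 0 -5 0 0 0;6.5 0 0 -10 0 0 0;6.5 0 0 -15 0 0 0;6.5 0 0 -16 0 0 0'; python3 -m creep '6.5 0 0 0 0 0 0;6.5 0 0 0 0 0 0'; python3 - <<'E'
from h import *
s=st(J(.142,.122,.23));print(s['joints'].round(2))
i=vision.camera_info('wrist');w=vision.get_image('wrist')[:,:,::-1].copy()
for P in [(0,0,.075),(-75,0,.075),(-17,22,.075),(64,0,.0825)]:
    q=project('wrist',J(P[0]/1e3,P[1]/1e3,P[2]),i);print(P,q.round(1))
cv2.imwrite('pics/w6.png',w)
E
```

```text
clock: 24.25
position: [0.4437, -0.252, 0.0732]
ee_rot: [3.093, -0.549, 0.0]
force: [0.0, -0.1, 0.5]
width: 0.702
gripper_force: 0.0
t24.25 jig mm [-36.1   0.3  73.2] tooly-jigy deg -179.9 tilt [ 0.  0. -1.] F [ 0.  -0.1  0.5] w 64.5 mm g 0.0
clock: 24.88
position: [0.4445, -0.2531, 0.2359]
ee_rot: [3.092, -0.549, 0.007]
force: [0.5, 0.5, -0.7]
width: 0.707
gripper_force: 0.0
clock: 25.12
position: [0.4431, -0.2512, 0.232]
ee_rot: [-3.093, 0.548, 0.003]
force: [-0.0, 0.2, 0.4]
width: 0.703
gripper_force: 0.0
t25.12 jig mm [-37.    0.8 232. ] tooly-jigy deg -179.9 tilt [-0.002 -0.001 -1.   ] F [-0.   0.2  0.4] w 64.5 mm g 0.0
shift cm [ 17.92 -12.09   0.17] turn z None
[-0.46  0.5   1.27  1.93 -0.53  1.12 -0.9 ]
(0, 0, 0.075) [319.3 187.2]
(-75, 0, 0.075) [319.1 266.5]
(-17, 22, 0.075) [294.6 206.2]
(64, 0, 0.0825) [319.5 108.2]
```

View pics/w6.png

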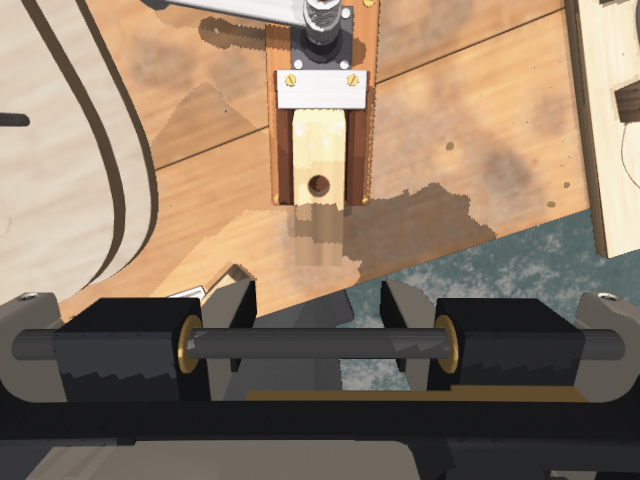

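The wrist view shows the caul seated with its rounded end under the lip. The hole at (319,185) is within 2 mm of nominal, and the square end projects. Next, back to the knob.

```bash
python3 - <<'E'
from h import *
k=onz('top',(316.3,187.8),.120);d=k[:2]-O;print(k,d@u*1e3,d@v*1e3,np.hypot(d@u-.125,d@v))
E
python3 -m creep '6 4 -3 0 0 0 10;6 8 -6 0 0 0 20;6 12 -9 0 0 0 30;6 16 -11 0 0 0 40;6 18 -12.1 1 0 0 40'; python3 -m creep '5 0 0 2 0 0 0;5 0 0 2 0 0 0;5 0 0 2 0 0 0'; python3 - <<'E'
from h import *
s=st(J(.1435,.1214,.121),-220);print(s['joints'].round(2))
i=vision.camera_info('wrist');w=vision.get_image('wrist')[:,:,::-1].copy()
q=project('wrist',J(.1435,.1214,.130),i);print(q.round(1))
m=cv2.inRange(cv2.cvtColor(w,cv2.COLOR_BGR2HSV),(0,60,20),(15,255,130))
x,y=[int(a) for a in q]; mm=np.zeros_like(m);mm[y-60:y+60,x-60:x+60]=m[y-60:y+60,x-60:x+60]
n,l,sts,c=cv2.connectedComponentsWithStats(mm);j=1+np.argmax(sts[1:,4]);print(sts[j],c[j].round(1))
p=onz('wrist',c[j],.122,i);d=p[:2]-O;print('knob jig',d@u*1e3,d@v*1e3)
cv2.imwrite('pics/w7.png',w)
E
```

```text
[ 0.65209832 -0.19914192  0.12      ] 141.19561426846815 121.88643415815928 0.12295771937265389
clock: 25.8
position: [0.6562, -0.1994, 0.221]
ee_rot: [2.717, -1.574, -0.002]
force: [0.3, -1.3, -0.6]
width: 0.657
gripper_force: 0.0
clock: 26.18
position: [0.6531, -0.2008, 0.2034]
ee_rot: [-2.718, 1.576, 0.001]
force: [-0.6, -0.3, -0.0]
width: 0.545
gripper_force: 0.0
t26.18 jig mm [142.7 120.6 203.4] tooly-jigy deg 140.0 tilt [-0.  0. -1.] F [-0.6 -0.3 -0. ] w 50.1 mm g 0.0
shift cm [ 0.01 -0.11  8.24] turn z -0.0
[-0.41  0.87  1.25  1.53 -0.83  1.35 -1.71]
[316.7 260.8]
[ 286  200   79   27 1380] [315.8 210.4]
knob jig 168.99287384441018 100.71005656455063
```

View pics/w7.png

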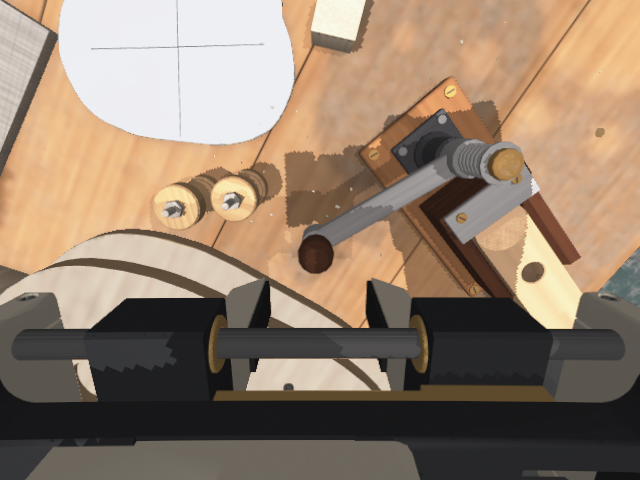

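The knob is at (316,254), as predicted at grip height (the colour mask caught shadow, so I'm ignoring it). Descend, grip, lift.

```bash
python3 -m creep '5 0 -0.1 3 0 0 0;5 0 -0.1 6 0 0 0;5 0 -0.1 8 0 0 0;5 0 -0.1 8.1 0 0 0;5 0 -0.1 8.1 0 0 0';python3 -c "
from h import *
st(J(.1435,.1214,.120),-220)"; python3 -m creep '2.2 0 0 0 0 0 0;2.2 0 0 0 0 0 0;2.2 0 0 0 0 0 0;2.2 0 0 0 0 0 0;2.2 0 0 0 0 0 0' 40;python3 -m creep '2.2 0 0 -0.5 0 0 0;2.2 0 0 -1 0 0 0;2.2 0 0 -1.8 0 0 0;2.2 0 0 -2.6 0 0 0;2.2 0 0 -2.6 0 0 0'; python3 - <<'E'
from h import *
s=st()
p=s['position'];r=R.from_rotvec(s['ee_rot']).as_matrix();S=J(.125,0,0)
d=p-S;print('radius',np.hypot(*d[:2]),'angle',np.degrees(np.arctan2(-d[:2]@v,-d[:2]@u)))
for a in range(10,61,10):
    q=R.from_euler('z',a,degrees=True).as_matrix()@(np.r_[p[:2],0]-S)+S; q[2]=p[2]
    print(a,(r.T@(q-p)*100).round(2))
E
```

```text
clock: 26.85
position: [0.6554, -0.2002, 0.1234]
ee_rot: [2.719, -1.574, 0.002]
force: [0.2, -1.6, 0.2]
width: 0.547
gripper_force: 0.0
t26.85 jig mm [144.7 122.  123.4] tooly-jigy deg 140.1 tilt [ 0.001 -0.001 -1.   ] F [ 0.2 -1.6  0.2] w 50.2 mm g 0.0
shift cm [-0.05  0.12  0.34] turn z 0.1
clock: 27.48
position: [0.6551, -0.2001, 0.1225]
ee_rot: [2.719, -1.574, 0.001]
force: [-0.8, -1.0, 1.7]
width: 0.26
gripper_force: 40.0
clock: 28.1
position: [0.6543, -0.2001, 0.1479]
ee_rot: [2.718, -1.574, -0.002]
force: [-0.7, -5.7, -13.5]
width: 0.263
gripper_force: 40.0
t28.10 jig mm [143.6 121.8 147.9] tooly-jigy deg 140.0 tilt [-0.     0.001 -1.   ] F [ -0.7  -5.7 -13.5] w 24.1 mm g 40.0
radius 0.12317210123460337 angle -98.68787411324736
10 [-1.73  1.27  0.  ]
20 [-3.22  2.82  0.  ]
30 [-4.41  4.61  0.01]
40 [-5.27  6.57  0.01]
50 [-5.78  8.66  0.01]
60 [-5.92 10.8   0.02]
```

```bash
python3 -m creep '2.2 -1.73 1.27 0 0 0 -10;2.2 -3.22 2.82 0 0 0 -20;2.2 -4.41 4.61 0 0 0 -30;2.2 -5.27 6.57 0 0 0 -40;2.2 -5.78 8.66 0 0 0 -50'; python3 -m creep '2.2 -1.73 1.27 0 0 0 -10;2.2 -3.22 2.82 0 0 0 -20;2.2 -4.41 4.61 0 0 0 -30;2.2 -5.27 6.57 0 0 0 -40;2.2 -5.27 6.57 0 0 0 -40'; python3 - <<'E'
from h import *
s=st(J(0,0,.145),60);p=s['position'];r=R.from_rotvec(s['ee_rot']).as_matrix();S=J(.125,0,0)
d=p-S;a=-np.degrees(np.arctan2(-d[:2]@v,-d[:2]@u));print('radius',np.hypot(*d[:2]),'angle',-a)
q=R.from_euler('z',a,degrees=True).as_matrix()@(np.r_[p[:2],0]-S)+S; q[2]=p[2];print((r.T@(q-p)*100).round(2))
E
```

```text
clock: 28.72
position: [0.5501, -0.1926, 0.1478]
ee_rot: [3.13, -0.268, -0.001]
force: [2.0, -7.5, -13.6]
width: 0.258
gripper_force: 40.0
clock: 29.35
position: [0.4859, -0.2484, 0.1481]
ee_rot: [-3.034, -0.806, 0.001]
force: [-1.2, 0.1, -12.7]
width: 0.265
gripper_force: 40.0
t29.35 jig mm [  2.2  18.3 148.1] tooly-jigy deg -130.1 tilt [ 0.    -0.003 -1.   ] F [ -1.2   0.1 -12.7] w 24.3 mm g 40.0
shift cm [-1.54  1.    0.31] turn z 169.9
radius 0.12410694380896269 angle -8.458747070052846
[-1.48  1.07 -0.  ]
```

```bash
python3 -m creep '2.2 -0.8 0.5 0 0 0 -4;2.2 -1.5 1.1 0 0 0 -8.5;2.2 -1.5 1.1 0 0 0 -8.5;2.2 -1.5 1.1 0 0 0 -8.5'; python3 - <<'E'
from h import *
s=st(J(0,-.0004,.1225),0)
i=vision.camera_info('side');im=vision.get_image('side')[:,:,::-1].copy();cv2.imwrite('pics/s8.png',im)
t=vision.get_image('top')[:,:,::-1]
o=np.zeros((400,800,3),np.uint8);o[:,:400]=cv2.resize(im[215:315,230:330],(400,400),interpolation=cv2.INTER_CUBIC);w=vision.get_image('wrist')[:,:,::-1];o[:300,400:]=cv2.resize(w,(400,300));cv2.imwrite('pics/c8.png',o)
E
```

```text
clock: 29.85
position: [0.4789, -0.2636, 0.1473]
ee_rot: [-2.966, -1.026, 0.004]
force: [-5.6, -0.5, -12.9]
width: 0.263
gripper_force: 40.0
t29.85 jig mm [  0.9   1.6 147.3] tooly-jigy deg -121.6 tilt [-0.001 -0.004 -1.   ] F [ -5.6  -0.5 -12.9] w 24.2 mm g 40.0
shift cm [-0.21  0.04  2.48] turn z -121.6
```

View pics/c8.png

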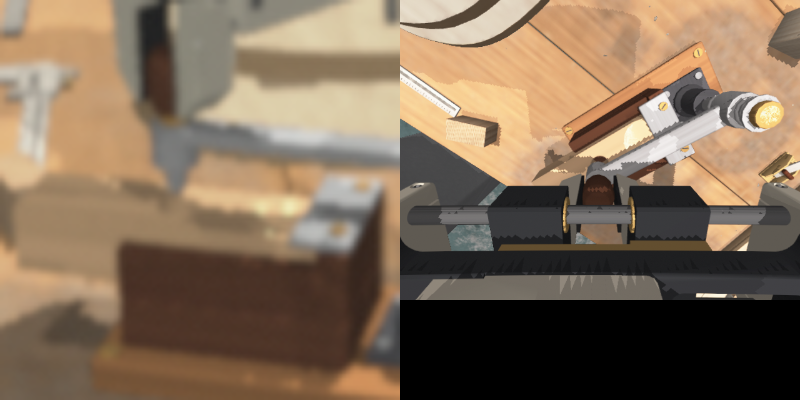

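The nose hangs above the caul, clear of its face, and the finger lies over the trough. I'll centre it and lower to just inside the hole, watching the force.

```bash
python3 -m creep '2.2 -0.2 0.05 0 0 0 0;2.2 -0.2 0.05 0.3 0 0 0;2.2 -0.2 0.05 0.6 0 0 0;2.2 -0.2 0.05 0.9 0 0 0;2.2 -0.2 0.05 1.2 0 0 0'; python3 -m creep '2.2 0 0 0 0 0 0;2.2 0 0 0 0 0 0'; python3 -c "
from h import *
s=st(J(0,-.0004,.1255))"
```

```text
clock: 30.62
position: [0.4781, -0.2653, 0.1355]
ee_rot: [-2.965, -1.03, 0.002]
force: [-6.8, 2.3, -9.0]
width: 0.263
gripper_force: 40.0
clock: 30.88
position: [0.4782, -0.2653, 0.1356]
ee_rot: [-2.965, -1.03, 0.003]
force: [-6.7, 2.6, -10.5]
width: 0.267
gripper_force: 40.0
t30.88 jig mm [  0.8  -0.2 135.6] tooly-jigy deg -121.5 tilt [-0.001 -0.003 -1.   ] F [ -6.7   2.6 -10.5] w 24.5 mm g 40.0
shift cm [-0.05 -0.06  1.01] turn z None
```

```bash
python3 -m creep '2.2 0 0 0.3 0 0 0;2.2 0 0 0.6 0 0 0;2.2 0 0 0.9 0 0 0;2.2 0 0 1 0 0 0;2.2 0 0 1 0 0 0'; python3 -c "
from h import *
s=st()"
```

```text
clock: 31.5
position: [0.4781, -0.2653, 0.1258]
ee_rot: [-2.965, -1.029, 0.002]
force: [-7.3, 2.8, -7.5]
width: 0.262
gripper_force: 40.0
t31.50 jig mm [  0.7  -0.3 125.8] tooly-jigy deg -121.5 tilt [-0.    -0.003 -1.   ] F [-7.3  2.8 -7.5] w 24.1 mm g 40.0
```

```bash
python3 -m creep '2.2 0 0 0.08 0 0 0;2.2 0 0 0.08 0 0 0;5 0 0 0.08 0 0 0;5 0 0 0.08 0 0 0;5 0 0 0.08 0 0 0'; python3 -m creep '5 0 0 0 0 0 0;5 0 0 -4 0 0 0;5 0 0 -9 0 0 0;5 0 0 -14 0 0 0;5 0 0 -14 0 0 0'; python3 - <<'E'
from h import *
s=st()
i=vision.camera_info('side')
im=vision.get_image('side')[:,:,::-1].copy();w=vision.get_image('wrist')[:,:,::-1]
for P in [(0,0,.117),(0,0,.096)]:print(project('side',J(*(np.array(P)/[1e3,1e3,1]))).round(1))
o=np.zeros((400,800,3),np.uint8);o[:,:400]=cv2.resize(im[225:325,245:345],(400,400),interpolation=cv2.INTER_CUBIC);o[:300,400:]=cv2.resize(w,(400,300));cv2.imwrite('pics/c9.png',o)
E
```

```text
clock: 32.12
position: [0.4804, -0.2671, 0.1262]
ee_rot: [2.965, 1.032, 0.003]
force: [0.1, -0.5, 0.2]
width: 0.525
gripper_force: 0.0
clock: 32.75
position: [0.4806, -0.2684, 0.2691]
ee_rot: [2.963, 1.031, 0.008]
force: [1.1, -0.4, -0.3]
width: 0.546
gripper_force: 0.0
t32.75 jig mm [  4.2  -2.3 269.1] tooly-jigy deg -121.4 tilt [ 0.004  0.006 -1.   ] F [ 1.1 -0.4 -0.3] w 50.1 mm g 0.0
[273.1 244.3]
[273.5 254.7]
```

View pics/c9.png

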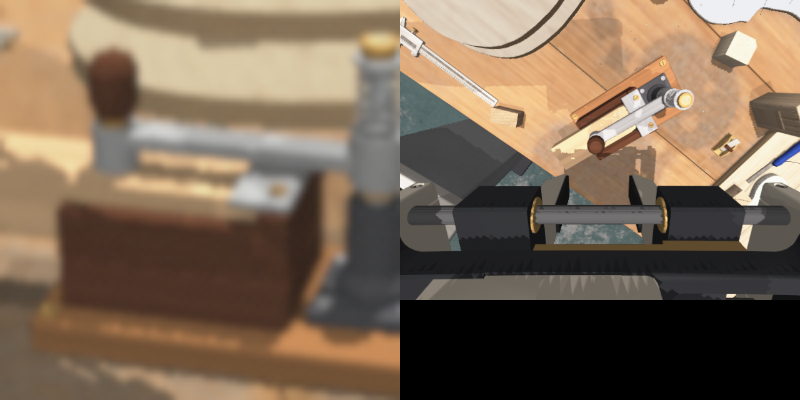

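The finger's foot rests on the caul. The knob is at side px (273,246), as at the start, and the square end projects, with everything else untouched. Handing in.

```bash
python3 -m creep '5 0 0 0 0 0 0;5 0 0 0 0 0 0'; python3 -c "
from cell import job
print(job.sign_off())"
```

```text
clock: 33.1
position: [0.4785, -0.2666, 0.2644]
ee_rot: [-2.966, -1.032, 0.002]
force: [0.4, -0.0, -0.3]
width: 0.542
gripper_force: 0.0
the job is handed in; nothing more can be done
None
```

The caul is turned end for end: its rounded end is under the steel lip, about 1 mm short of the back stop, and its square end projects. The finger's nose is back in the hole, nothing else on the bench was touched, and I handed the job in at 33 s of the 72 s (no verdict was returned).

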